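Sweep the loose screw caps into the crumb pan

TASK

Sweep the three loose white screw caps across the worktop with your fingertips, in through the open front of the steel crumb pan, until all three lie at rest completely inside it. Only push them: do not pick any of them up. Leave the tin, the spice jar and the fork where they are.

Things in the scene. Friction and masses are not known exactly. Their poses are not given: they have to be found in the camera images.
- pan: flat steel crumb pan, fixed on the worktop; 170 mm long (its x), 160 mm wide (its y). Origin on the worktop under its middle. Open front at x = -85 mm, facing roughly the robot's left; back wall at x = +85 mm, black handle 96 mm beyond it. Floor 3 mm high. Back and rear side walls 35 mm high, sides within 45 mm of the front 21 mm; walls and rolled rims 6 mm thick
- pan_mouth (a point): middle of the pan's open front edge, on the worktop (x = -85 mm, y = 0 in the pan's axes); 152 mm wide between the walls. From this edge a thin ramp rises 3 mm over 25 mm to the flat floor, so a cap can be pushed straight in along the pan's +x
- cap_large_center (a point): round white plastic screw cap, 40 mm across, 18 mm high, ribbed side, lying flat and loose on the worktop; about 30 g; this point is its centre, 9 mm above its underside, z axis up
- cap_medium_center (a point): round white plastic screw cap, 34 mm across, 18 mm high, ribbed side, lying flat and loose on the worktop; about 30 g; this point is its centre, 9 mm above its underside, z axis up
- cap_small_center (a point): round white plastic screw cap, 29 mm across, 18 mm high, ribbed side, lying flat and loose on the worktop; about 30 g; this point is its centre, 9 mm above its underside, z axis up
- tin: food tin, 57 mm across, 72 mm high, standing loose on the worktop; origin at the centre of its underside; to be left alone
- spice_jar: small spice jar with dark lid, 44 mm across, 96 mm high, standing loose on the worktop; origin at the centre of its underside; to be left alone
- fork: steel fork, 204 x 28 mm, 18 mm high, lying loose on the worktop roughly across the robot's view; origin under its middle, x axis along it; to be left alone
Mind the look-alikes: they are no part of the job. Leave any blue or brown look-alike of the part that bears cap_large_center alone. Leave any yellow look-alike of the part that bears cap_small_center alone.

How it is judged (in metres and radians):
At the end, for the whole second after the job is handed in: The centre of each of the three caps is inside the pan: between its walls and at least the cap's own radius (20, 17 or 14.5 mm) behind its front edge, less than 30 mm above the worktop, and moving slower than 20 mm/s (x of cap_large_center in the frame of pan between -0.065 and 0.082 m and y of cap_large_center in the frame of pan between -0.077 and 0.077 m and z of each of cap_large_center, cap_medium_center, cap_small_center in the frame of pan below 0.03 m and linear speed of each of cap_large, cap_medium, cap_small below 0.02 m/s and x of cap_medium_center in the frame of pan between -0.068 and 0.082 m and y of cap_medium_center in the frame of pan between -0.077 and 0.077 m and x of cap_small_center in the frame of pan between -0.0705 and 0.082 m and y of cap_small_center in the frame of pan between -0.077 and 0.077 m); the robot touches nothing.
It fails at once if a cap was lifted: its centre rose more than 32 mm above the worktop (height (world z) of any of cap_large_center, cap_medium_center, cap_small_center above 0.032 m).
It fails at once if the tin was moved by more than 20 mm (distance of tin from where it was at the start of the episode above 0.02 m).
It fails at once if the spice jar was moved by more than 20 mm (distance of spice_jar from where it was at the start of the episode above 0.02 m).
It fails at once if the fork was moved by more than 20 mm (distance of fork from where it was at the start of the episode above 0.02 m).
It also fails if it takes over 67 s, if anything falls off the work surface, if the arm or the gripper's body presses on something with over 40 N, if the wrist force passes 120 N, or if a joint passes its speed limit or range.

ROBOT

A 6-joint arm with a two-finger parallel gripper is mounted at the origin on a cart in front of the work surface, level with it; the furniture and walls round the work are solid. World frame = base frame: x ahead of the robot, y to its left, z up, the work surface at z = 0. Lengths are in m, angles in degrees, forces in N, time in s.
With the tool pointing down it reaches from about 0.4 to 0.825 m from the base axis. Payload 7 kg.
Tool frame: the origin (TCP) lies midway between the tips of the shut fingers; the grasp point (between the pads) lies 19 mm behind it; z points along the fingers, y is the line along which they close (so a half turn about z gives the same grasp; the last joint's range is limited). The gripper opens to 88 mm and grips with 3 to 60 N. Pads are 19 mm wide; open, the fingers measure 130 mm over their backs; the gripper's body (78 mm by 193 mm) begins 47 mm behind the grasp point.
Start: joints at [-52.821, 20.546, 0.682, 0, -70.136, -16.507], TCP at [0.238, -0.632, 0.227] pointing down, gripper open.
Joint ranges: [-176.03, 176.03], [-82.01, 121.73], [-58.28, 71.71], [-173.87, 95.51], [-174.79, -0.11], [-173.66, 173.66]. Speed limits (degrees/s): [136.94, 136.94, 172.46, 180, 180, 180].

INTERFACE

Orientations are given as [roll, pitch, yaw] about the fixed x, y, z axes, in that order (R = Rz(yaw) Ry(pitch) Rx(roll)).
In Python, from plant import ctrl gives the robot as it stands.
- The arm moves only by the tool arm_command, never from a script. Its argument "steps" is a list of rows, each an object with "translation": the shift along the tool's x, y, z in mm, a list of three; "rotation": the turn, a rotation vector about the tool's x, y, z in units of 5 degrees (1.0 is 5 degrees), a list of three; "claw": the finger opening in mm, from 0 to 87.6. In form: [{"translation": [x, y, z], "rotation": [rx, ry, rz], "claw": claw}, ...]. A call has 1 to 5 rows; each row is the pose to reach, as a shift and turn from the pose commanded when the call began, along the tool's axes at that moment; what a row does not reach only later rows make up. A row lasts 1/10 s, in which the tool goes at most 50 mm and 8.59 degrees, less where a joint would pass 70% of its speed; a pose out of reach is approached as far as the arm can. A call with a gripper value outside its range is refused whole. The fingers move at their own pace and stop on an object; the grip force is fixed at half the most. Time passes only in rows, so rows that repeat a pose let the fingers close. It gives the time, the measured TCP pose, the force, the opening and the grip force at its end, in the units of the state.
- ctrl.get_obs(): the state, without advancing time (a new reading comes with each control period).
- ctrl.snapshot(name): name is "side" or "top" or "wrist"; returns (picture, depth): 400x640x3 uint8, red, green, blue; 400x640 float32, m along the optical axis (not along the pixel's ray), 0 where there is no reading.
- ctrl.calibration(name): a dict with "vertical_fov" (degrees; the focal length in pixels is half the picture's height over the tangent of half this angle, whatever the lens; pixels are square), "cx", "cy" (the principal point, pixels), "rvec" (rotation vector, rad) and "tvec" (3), from world to camera coordinates, as OpenCV has them; the wrist camera has in their place "hand_eye" (4x4, takes a point from camera to tool coordinates, whose origin is the TCP and whose axes are the flange's). Camera axes: x right, y down, z forward; pixel columns grow to the right and rows downward; lengths in m; the calibration is good to about 2 mm. A picture is of the moment at which its call begins: read the wrist's pose just before it. calibration takes no time and is no camera call.
- ctrl.close_job(): hands the job in; it is judged then, once.
The state is a dict: "clock": time; "joint_pos": joint angles; "qvel": joint speeds; "tau": joint torques, N m; "tool_pos": TCP position; "orientation": TCP orientation; "force": force on the tool from outside, world axes, zero at the start; "moment": the same for the moment, N m; "opening": finger opening in m; "gripper_force": force on a finger pad.
Only numpy, scipy, OpenCV 4.12 (cv2) and the standard library are available. Lean on these libraries where they do the work, as an engineer would, in place of code of your own. Each camera call takes 0.05 s, during which the arm holds its last target. There are 200 camera calls.

## Working session

There is one attempt and no reset: what is moved stays moved. The work goes in short steps, Python scripts to look and compute and a tool call to move; the robot and the scene stay as the last step left them, time stands still between calls to the robot, and variables do not carry over. Pictures are saved under pics/ and viewed, at most 10 in all, crops included, and the job is handed in when it is done.

Besides the shell and the picture viewer there is one more tool, called after ">>>" as name(argument=value, ...), one argument or row to a line, values as JSON. arm_command: Moves the arm, as the interface text tells. Its arguments: {"type":"object","properties":{"steps":{"type":"array"}},"required":["steps"]}

```bash
mkdir -p pics
cat > h.py <<'E'
import numpy as np, cv2
from plant import ctrl
from scipy.spatial.transform import Rotation as R
def cam(n):
    c=ctrl.calibration(n); f=200/np.tan(np.radians(c["vertical_fov"])/2)
    return c,f
def ray(n,u,v,z):
    c,f=cam(n); Rm=R.from_rotvec(np.ravel(c["rvec"])).as_matrix(); t=np.ravel(c["tvec"])
    d=Rm.T@np.array([(u-c["cx"])/f,(v-c["cy"])/f,1]); o=-Rm.T@t
    return o+d*(z-o[2])/d[2]
E
python3 - <<'E'
from h import *
o=ctrl.get_obs(); print({k:o[k] for k in("clock","tool_pos","orientation","opening")})
for n in("top","side"):
    p,d=ctrl.snapshot(n); cv2.imwrite(f"pics/{n}0.png",p[:,:,::-1]); np.save(f"{n}0.npy",d); print(ctrl.calibration(n))
E
```

```text
{'clock': 0.0, 'tool_pos': array([ 0.238097  , -0.63110578,  0.22562979]), 'orientation': array([ 1.79907634e+02, -7.21970218e-03, -1.59337984e+02]), 'opening': 0.08784736238244081}
{'vertical_fov': 45.230291031738126, 'cx': 320.66575528182625, 'cy': 198.32488992871689, 'rvec': array([ 2.22994174, -1.98701427,  0.20925206]), 'tvec': array([-0.07608387,  0.50405713,  0.96039835])}
{'vertical_fov': 47.8964631377936, 'cx': 317.47628565097943, 'cy': 202.47344167351244, 'rvec': array([ 0.67665804, -2.35356784,  1.50404289]), 'tvec': array([0.45138431, 0.17808836, 0.62037137])}
```

View pics/top0.png

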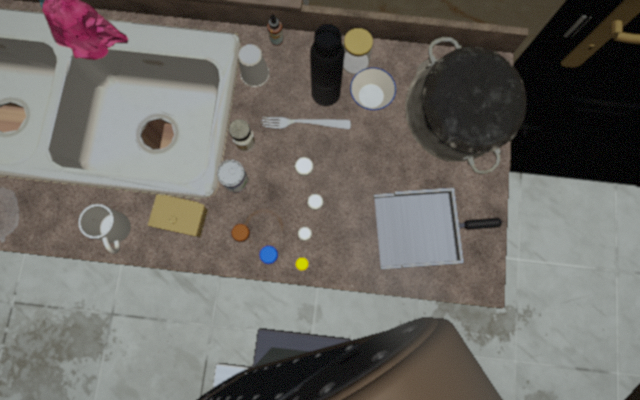

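View pics/side0.png

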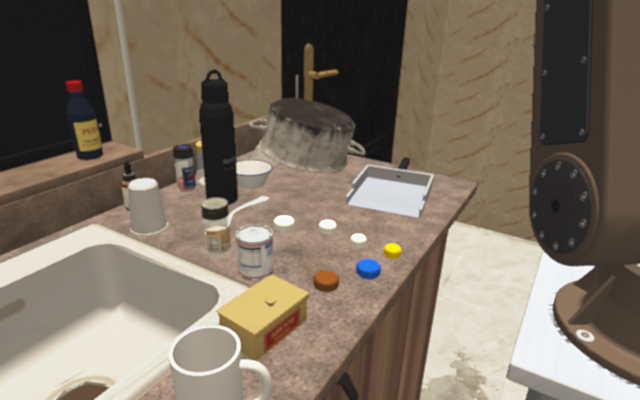

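The top view shows three white caps at about (304,166), (316,201) and (305,233), and the pan at (420,229) with its mouth on the left at column ~378. Things a cap could be mistaken for: blue (269,255), brown (240,232), yellow (302,264) and the white inside of the bowl (371,95). The tin is at (232,175), the jar at (241,131) and the fork at (306,123). By the description I choose the three white discs.

Run:
```python
from h import *
p=cv2.imread("pics/top0.png"); hsv=cv2.cvtColor(p,cv2.COLOR_BGR2HSV)
def blobs(m,z,box,amin=60):
    mm=np.zeros_like(m); x0,y0,x1,y1=box; mm[y0:y1,x0:x1]=m[y0:y1,x0:x1]
    n,l,s,c=cv2.connectedComponentsWithStats(mm)
    for i in range(1,n):
        if s[i,4]>amin:
            P=ray("top",*c[i],z); e=ray("top",c[i][0]+1,c[i][1],z)
            k=np.linalg.norm(e-P); print(c[i].round(1),s[i,4],P.round(4),"dia mm",round(2000*k*np.sqrt(s[i,4]/np.pi),1))
w=cv2.inRange(hsv,(0,0,170),(180,60,255)); blobs(w,.018,(285,145,335,250))
print("col"); blobs(cv2.inRange(hsv,(0,140,80),(180,255,255)),.018,(210,215,330,280))
for nm,u,v,z in[("forkL",263,122,.01),("forkR",350,125,.01),("tin",232,166,.072),("jar",238,125,.096),
 ("pan mouth far",376,194,.021),("pan mouth near",381,268,.021),("back far",455,190,.035),("back near",461,262,.035),("handle end",500,223,.02),("edge counter",400,290,0),("butter",205,228,.04)]:
    print(nm,ray("top",u,v,z).round(3))
c=p[140:300,220:520]; cv2.imwrite("pics/crop.png",cv2.resize(c,None,fx=2.6,fy=2.6,interpolation=cv2.INTER_CUBIC))
```

```text
[303.5 165.5] 214 [0.5856 0.0291 0.018 ] dia mm 36.5
[314.6 201.1] 158 [ 0.5086 -0.0048  0.018 ] dia mm 30.9
[304.4 233. ] 122 [0.4368 0.009  0.018 ] dia mm 26.8
col
[240.1 232.2] 237 [0.4226 0.146  0.018 ] dia mm 37.2
[268.2 254.3] 245 [0.3827 0.0799 0.018 ] dia mm 37.5
[301.5 263.5] 148 [0.3716 0.0071 0.018 ] dia mm 29.1
forkL [0.679 0.133 0.01 ]
forkR [ 0.694 -0.064  0.01 ]
tin [0.552 0.174 0.072]
jar [0.635 0.17  0.096]
pan mouth far [ 0.539 -0.136  0.021]
pan mouth near [ 0.381 -0.161  0.021]
back far [ 0.564 -0.303  0.035]
back near [ 0.412 -0.324  0.035]
handle end [ 0.507 -0.408  0.02 ]
edge counter [ 0.341 -0.208  0.   ]
butter [0.42  0.217 0.04 ]
```

View pics/crop.png

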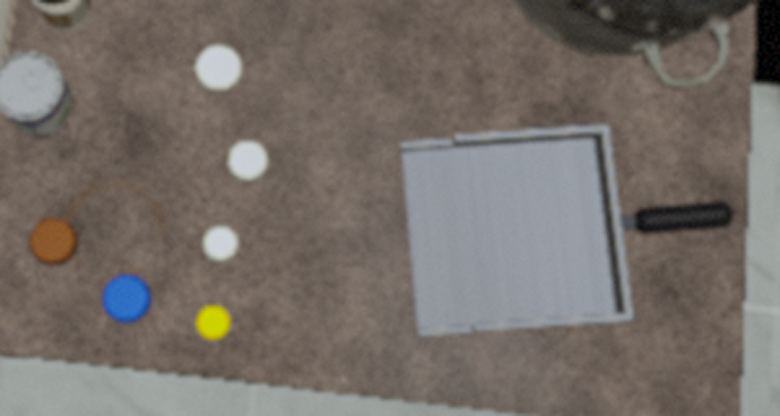

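The crop confirms the three white discs: large at the top, medium in the middle, small below. Blue, brown and yellow stay. Next I check the tall obstacles near the large cap from depth.

Run:
```python
from h import *
c,f=cam("top");d=np.load("top0.npy");Rm=R.from_rotvec(np.ravel(c["rvec"])).as_matrix();t=np.ravel(c["tvec"])
v,u=np.mgrid[:400,:640]; P=np.stack([(u-c["cx"])/f*d,(v-c["cy"])/f*d,d],-1).reshape(-1,3)
W=((P-t)@Rm)[d.ravel()>0]
print("floor z",np.median(W[(abs(W[:,0]-.6)<.03)&(abs(W[:,1]+.05)<.03)][:,2]).round(4))
for y0 in np.arange(-.36,.24,.03):
    s=W[(W[:,1]>y0)&(W[:,1]<y0+.03)&(W[:,2]>.05)&(W[:,0]>.5)&(W[:,0]<.95)]
    if len(s): i=s[:,0].argmin(); print(y0.round(2), "min x",s[i].round(3), "zmax",s[:,2].max().round(3))
print(ctrl.get_obs()["tool_pos"])
```

```text
floor z 0.001
-0.36 min x [ 0.611 -0.336  0.052] zmax 0.171
-0.33 min x [ 0.617 -0.33   0.051] zmax 0.165
-0.3 min x [ 0.625 -0.295  0.107] zmax 0.166
-0.27 min x [ 0.631 -0.27   0.117] zmax 0.168
-0.24 min x [ 0.648 -0.24   0.103] zmax 0.165
-0.21 min x [ 0.678 -0.21   0.069] zmax 0.154
-0.18 min x [ 0.917 -0.175  0.051] zmax 0.142
-0.15 min x [ 0.917 -0.139  0.08 ] zmax 0.136
-0.12 min x [ 0.846 -0.09   0.075] zmax 0.131
-0.09 min x [ 0.82  -0.064  0.077] zmax 0.126
-0.06 min x [ 0.755 -0.03   0.052] zmax 0.2
-0.03 min x [ 0.733 -0.001  0.076] zmax 0.277
0.0 min x [0.733 0.001 0.096] zmax 0.279
0.03 min x [0.751 0.03  0.163] zmax 0.209
0.06 min x [0.91  0.085 0.092] zmax 0.111
0.09 min x [0.878 0.12  0.052] zmax 0.11
0.12 min x [0.528 0.15  0.068] zmax 0.11
0.15 min x [0.509 0.171 0.054] zmax 0.111
0.18 min x [0.51  0.181 0.056] zmax 0.109
0.21 min x [0.908 0.232 0.102] zmax 0.11
[ 0.23812693 -0.63115662  0.22572951]
```

```bash
cat > go.py <<'E'
import sys
from h import *
# args: x y z yaw [mm,deg] -> tool-frame delta
x,y,z,w=map(float,sys.argv[1:5]); o=ctrl.get_obs()
A=R.from_euler("xyz",o["orientation"],degrees=True); B=R.from_euler("xyz",[180,0,w],degrees=True)
print("t",o["clock"],"pos",(o["tool_pos"]*1000).round(1),"rpy",o["orientation"].round(1),"F",np.round(o["force"],1),"op",round(o["opening"]*1000,1))
print("d",A.inv().apply(np.array([x,y,z])-o["tool_pos"]*1000).round(1),"rot",(np.degrees((A.inv()*B).as_rotvec())/5).round(2))
E
python3 go.py 437 55 120 -90
```

```text
t 0.1 pos [ 238.1 -631.2  225.7] rpy [ 179.9   -0.  -159.3] F [ 0.1 -0.1  0.4] op 87.6
d [-428.3  571.7  106.5] rot [ 2.000e-02  1.000e-02 -1.387e+01]
```

>>> arm_command(
  steps=[
    {"translation":[-30,40,0],"rotation":[0,0,-1],"claw":16},
    {"translation":[-60,80,0],"rotation":[0,0,-2],"claw":16},
    {"translation":[-90,120,0],"rotation":[0,0,-3],"claw":16},
    {"translation":[-120,160,0],"rotation":[0,0,-4],"claw":16},
    {"translation":[-150,200,0],"rotation":[0,0,-5],"claw":16},
  ],
)

```text
clock: 0.6
tool_pos: [0.3079, -0.3895, 0.2262]
orientation: [180.0, 0.0, -134.2]
force: [1.3, 0.3, 1.4]
opening: 0.0531
gripper_force: 0.0
```

```bash
python3 go.py 437 55 120 -90
```

```text
t 0.6 pos [ 307.9 -389.5  226.2] rpy [ 180.     0.  -134.2] F [1.3 0.3 1.4] op 53.1
d [-408.9  216.9  106.3] rot [ 0.01  0.   -8.83]
```

>>> arm_command(
  steps=[
    {"translation":[-40,22,0],"rotation":[0,0,-1],"claw":16},
    {"translation":[-80,44,0],"rotation":[0,0,-2],"claw":16},
    {"translation":[-120,66,0],"rotation":[0,0,-3],"claw":16},
    {"translation":[-160,88,0],"rotation":[0,0,-4],"claw":16},
    {"translation":[-200,110,0],"rotation":[0,0,-5],"claw":16},
  ],
)

```text
clock: 1.1
tool_pos: [0.3689, -0.1698, 0.2266]
orientation: [-180.0, 0.0, -109.1]
force: [2.1, -0.5, -0.4]
opening: 0.0176
gripper_force: 0.0
```

```bash
python3 go.py 437 55 120 -90
```

```text
t 1.1 pos [ 368.9 -169.8  226.6] rpy [-180.     0.  -109.1] F [ 2.1 -0.5 -0.4] op 17.6
d [-234.6    9.4  106.7] rot [-0.    0.   -3.83]
```

>>> arm_command(
  steps=[
    {"translation":[-48,2,8],"rotation":[0,0,-1],"claw":16},
    {"translation":[-96,4,16],"rotation":[0,0,-2],"claw":16},
    {"translation":[-144,6,24],"rotation":[0,0,-3],"claw":16},
    {"translation":[-192,8,32],"rotation":[0,0,-3.8],"claw":16},
    {"translation":[-233,9,50],"rotation":[0,0,-3.8],"claw":16},
  ],
)

```text
clock: 1.6
tool_pos: [0.4386, 0.0541, 0.1773]
orientation: [-179.8, 0.1, -90.1]
force: [1.7, -0.2, 0.7]
opening: 0.016
gripper_force: 0.0
```

```bash
python3 go.py 437 50 9 -90
python3 - <<'E'
from h import *
p,d=ctrl.snapshot("wrist"); cv2.imwrite("pics/w1.png",p[:,:,::-1])
c=ctrl.calibration("wrist");f=200/np.tan(np.radians(c["vertical_fov"])/2);o=ctrl.get_obs()
H=np.array(c["hand_eye"]);T=np.eye(4);T[:3,:3]=R.from_euler("xyz",o["orientation"],degrees=True).as_matrix();T[:3,3]=o["tool_pos"];M=T@H
hsv=cv2.cvtColor(p,cv2.COLOR_RGB2HSV);m=cv2.inRange(hsv,(0,0,170),(180,50,255))
n,l,s,q=cv2.connectedComponentsWithStats(m)
for i in range(1,n):
    if s[i,4]>300:
        r=M[:3,:3]@[(q[i][0]-c["cx"])/f,(q[i][1]-c["cy"])/f,1]; P=M[:3,3]+r*(.018-M[2,3])/r[2]; print(q[i].round(),s[i,4],P.round(4))
E
```

```text
t 1.6 pos [438.6  54.1 177.3] rpy [-1.798e+02  1.000e-01 -9.010e+01] F [ 1.7 -0.2  0.7] op 16.0
d [  4.3   2.1 168.3] rot [-0.03  0.01 -0.02]
[477.  24.] 4016 [ 0.3027 -0.0791  0.018 ]
[555.  14.] 2011 [ 0.2376 -0.0866  0.018 ]
[619. 150.] 6864 [0.1567 0.0276 0.018 ]
[ 60. 148.] 3146 [0.6791 0.0249 0.018 ]
[240. 121.] 1247 [5.088e-01 4.000e-04 1.800e-02]
[318. 137.] 946 [0.4385 0.0146 0.018 ]
[164. 157.] 1509 [0.5832 0.0332 0.018 ]
[496. 212.] 9200 [0.264  0.0889 0.018 ]
[126. 302.] 424 [0.6418 0.1871 0.018 ]
[537. 312.] 2984 [0.2046 0.2006 0.018 ]
[ 92. 324.] 362 [0.6829 0.214  0.018 ]
```

View pics/w1.png

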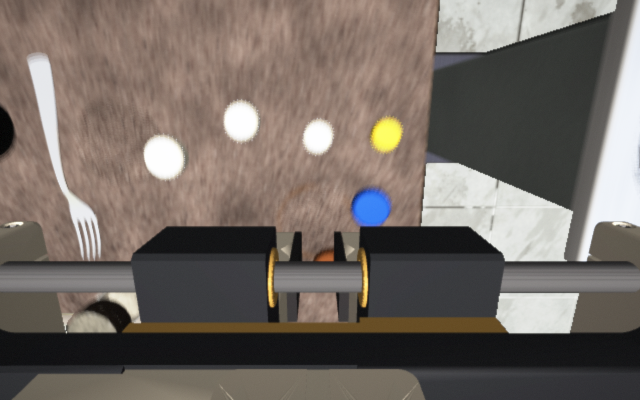

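The wrist view shows the small cap at (318,137), with the medium at (240,121), large at (164,157), blue at (371,208) and yellow at (387,134). It agrees with the top view to about 5 mm. Now I descend behind the small cap.

>>> arm_command(
  steps=[
    {"translation":[4,-1,45],"rotation":[0,0,0],"claw":16},
    {"translation":[4,-1,90],"rotation":[0,0,0],"claw":16},
    {"translation":[4,-1,135],"rotation":[0,0,0],"claw":16},
    {"translation":[4,-1,160],"rotation":[0,0,0],"claw":16},
    {"translation":[4,-1,169],"rotation":[0,0,0],"claw":16},
  ],
)

```text
clock: 2.15
tool_pos: [0.4368, 0.0462, 0.005]
orientation: [179.7, -0.2, -90.4]
force: [-0.5, 0.3, 0.4]
opening: 0.016
gripper_force: 0.0
```

>>> arm_command(
  steps=[
    {"translation":[6,0,0],"rotation":[0,0,0],"claw":16},
    {"translation":[14,0,0],"rotation":[0,0,0],"claw":16},
    {"translation":[25,0,0],"rotation":[0,0,0],"claw":16},
    {"translation":[38,0,0],"rotation":[0,0,0],"claw":16},
    {"translation":[52,0,0],"rotation":[0,0,0],"claw":16},
  ],
)

```text
clock: 2.65
tool_pos: [0.439, -0.0056, 0.0086]
orientation: [-179.9, 0.1, -90.3]
force: [0.1, 0.9, 0.6]
opening: 0.0157
gripper_force: 0.3
```

```bash
python3 go.py 438 -200 9 -90
```

```text
t 2.65 pos [439.   -5.6   8.6] rpy [-1.799e+02  1.000e-01 -9.030e+01] F [0.1 0.9 0.6] op 15.7
d [194.4  -0.2  -0.6] rot [-0.03  0.01 -0.07]
```

>>> arm_command(
  steps=[
    {"translation":[14,0,0],"rotation":[0,0,0],"claw":16},
    {"translation":[28,0,0],"rotation":[0,0,0],"claw":16},
    {"translation":[42,0,0],"rotation":[0,0,0],"claw":16},
    {"translation":[56,0,0],"rotation":[0,0,0],"claw":16},
    {"translation":[70,0,0],"rotation":[0,0,0],"claw":16},
  ],
)

```text
clock: 3.15
tool_pos: [0.4383, -0.076, 0.0085]
orientation: [-179.9, 0.0, -90.4]
force: [0.7, -0.5, 0.5]
opening: 0.0159
gripper_force: 0.4
```

>>> arm_command(
  steps=[
    {"translation":[14,0,0],"rotation":[0,0,0],"claw":16},
    {"translation":[28,0,0],"rotation":[0,0,0],"claw":16},
    {"translation":[42,0,0],"rotation":[0,0,0],"claw":16},
    {"translation":[56,0,-1],"rotation":[0,0,0],"claw":16},
    {"translation":[70,0,-1],"rotation":[0,0,0],"claw":16},
  ],
)

```text
clock: 3.65
tool_pos: [0.4377, -0.1461, 0.0095]
orientation: [-179.9, 0.0, -90.4]
force: [-0.1, 0.7, 0.3]
opening: 0.0161
gripper_force: 0.1
```

>>> arm_command(
  steps=[
    {"translation":[14,0,0],"rotation":[0,0,0],"claw":16},
    {"translation":[28,0,0],"rotation":[0,0,0],"claw":16},
    {"translation":[39,0,0],"rotation":[0,0,0],"claw":16},
    {"translation":[48,0,0],"rotation":[0,0,0],"claw":16},
    {"translation":[54,0,0],"rotation":[0,0,0],"claw":16},
  ],
)

```text
clock: 4.15
tool_pos: [0.4372, -0.1996, 0.0089]
orientation: [-180.0, 0.0, -90.4]
force: [-0.8, 1.4, 1.3]
opening: 0.0157
gripper_force: 0.4
```

```bash
python3 go.py 438 -200 9 -90
python3 - <<'E'
from h import *
p,d=ctrl.snapshot("wrist"); cv2.imwrite("pics/w2.png",p[:,:,::-1])
E
```

```text
t 4.15 pos [ 437.2 -199.6    8.9] rpy [-180.     0.   -90.4] F [-0.8  1.4  1.3] op 15.7
d [ 0.4 -0.8 -0.1] rot [-0.01  0.   -0.08]
```

View pics/w2.png

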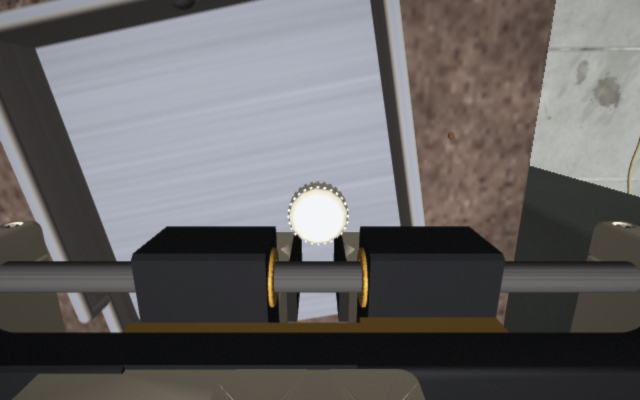

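The small cap is seated in front of the fingers at (318,214), well inside the pan. I back off and go to the medium cap.

>>> arm_command(
  steps=[
    {"translation":[-12,0,0],"rotation":[0,0,0],"claw":16},
    {"translation":[-20,0,-35],"rotation":[0,0,0],"claw":18},
    {"translation":[-55,-15,-60],"rotation":[0,0,0.3],"claw":20},
    {"translation":[-100,-35,-65],"rotation":[0,0,0.6],"claw":20},
    {"translation":[-145,-55,-65],"rotation":[0,0,1.1],"claw":20},
  ],
)

```text
clock: 4.7
tool_pos: [0.4941, -0.0515, 0.0753]
orientation: [-179.8, 0.1, -95.9]
force: [0.8, -0.4, 0.4]
opening: 0.0202
gripper_force: 0.0
```

```bash
python3 go.py 514 44 60 -96
```

```text
t 4.7 pos [494.1 -51.5  75.3] rpy [-1.798e+02  1.000e-01 -9.590e+01] F [ 0.8 -0.4  0.4] op 20.2
d [-97.1  -9.9  15.4] rot [-0.04  0.01  0.02]
```

>>> arm_command(
  steps=[
    {"translation":[-48,-5,0],"rotation":[0,0,0],"claw":20},
    {"translation":[-95,-10,0],"rotation":[0,0,0],"claw":20},
    {"translation":[-97,-10,30],"rotation":[0,0,0],"claw":20},
    {"translation":[-97,-10,55],"rotation":[0,0,0],"claw":20},
    {"translation":[-97,-10,65],"rotation":[0,0,0],"claw":20},
  ],
)

```text
clock: 5.2
tool_pos: [0.511, 0.0424, 0.0065]
orientation: [179.8, -0.1, -95.7]
force: [-0.3, -0.8, 0.0]
opening: 0.0198
gripper_force: 0.0
```

>>> arm_command(
  steps=[
    {"translation":[6,0,0],"rotation":[0,0,0],"claw":20},
    {"translation":[14,0,0],"rotation":[0,0,0],"claw":20},
    {"translation":[25,0,0],"rotation":[0,0,0],"claw":20},
    {"translation":[38,0,0],"rotation":[0,0,0],"claw":20},
    {"translation":[52,0,0],"rotation":[0,0,0],"claw":20},
  ],
)

```text
clock: 5.7
tool_pos: [0.5079, -0.0115, 0.0094]
orientation: [-179.9, 0.0, -95.9]
force: [-0.6, 1.1, 1.3]
opening: 0.02
gripper_force: 0.4
```

```bash
python3 go.py 491 -185 9 -96
```

```text
t 5.7 pos [507.9 -11.5   9.4] rpy [-179.9    0.   -95.9] F [-0.6  1.1  1.3] op 20.0
d [174.3  -0.9   0.3] rot [-0.02  0.01  0.03]
```

>>> arm_command(
  steps=[
    {"translation":[14,0,0],"rotation":[0,0,0],"claw":20},
    {"translation":[28,0,0],"rotation":[0,0,0],"claw":20},
    {"translation":[42,0,0],"rotation":[0,0,0],"claw":20},
    {"translation":[56,0,0],"rotation":[0,0,0],"claw":20},
    {"translation":[70,0,0],"rotation":[0,0,0],"claw":20},
  ],
)

```text
clock: 6.2
tool_pos: [0.5003, -0.0811, 0.0085]
orientation: [180.0, -0.0, -95.8]
force: [-0.2, 1.1, 1.9]
opening: 0.0201
gripper_force: 0.5
```

>>> arm_command(
  steps=[
    {"translation":[14,0,0],"rotation":[0,0,0],"claw":20},
    {"translation":[28,0,0],"rotation":[0,0,0],"claw":20},
    {"translation":[42,0,0],"rotation":[0,0,0],"claw":20},
    {"translation":[54,0,0],"rotation":[0,0,0],"claw":20},
    {"translation":[66,0,0],"rotation":[0,0,0],"claw":20},
  ],
)

```text
clock: 6.7
tool_pos: [0.4939, -0.1464, 0.0086]
orientation: [-180.0, 0.0, -95.8]
force: [-0.2, 4.1, 4.6]
opening: 0.0199
gripper_force: 2.8
```

>>> arm_command(
  steps=[
    {"translation":[12,0,0],"rotation":[0,0,0],"claw":20},
    {"translation":[24,0,0],"rotation":[0,0,0],"claw":20},
    {"translation":[34,0,0],"rotation":[0,0,0],"claw":20},
    {"translation":[42,0,0],"rotation":[0,0,0],"claw":20},
    {"translation":[48,0,0],"rotation":[0,0,0],"claw":20},
  ],
)

```text
clock: 7.2
tool_pos: [0.4889, -0.194, 0.0086]
orientation: [-180.0, 0.0, -95.8]
force: [-0.2, 3.8, 3.3]
opening: 0.0201
gripper_force: 2.3
```

```bash
python3 go.py 491 -185 9 -96
python3 - <<'E'
from h import *
p,d=ctrl.snapshot("wrist"); cv2.imwrite("pics/w3.png",p[:,:,::-1])
E
```

```text
t 7.2 pos [ 488.9 -194.     8.6] rpy [-180.     0.   -95.8] F [-0.2  3.8  3.3] op 20.1
d [-9.1 -1.2 -0.4] rot [-0.    0.    0.03]
```

View pics/w3.png

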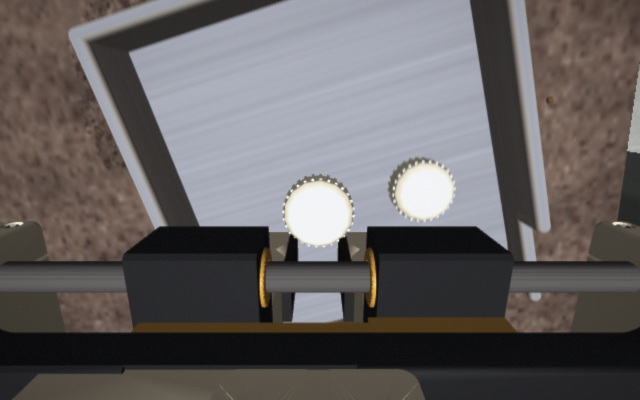

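Both caps are inside: medium at (319,212), small at (425,190). I nudge the medium deeper to make room, then retract.

>>> arm_command(
  steps=[
    {"translation":[8,-1,0],"rotation":[0,0,0],"claw":20},
    {"translation":[18,-2,0],"rotation":[0,0,0],"claw":20},
    {"translation":[26,-3,0],"rotation":[0,0,0],"claw":20},
    {"translation":[31,-4,0],"rotation":[0,0,0],"claw":20},
    {"translation":[20,-4,0],"rotation":[0,0,0],"claw":20},
  ],
)

```text
clock: 7.75
tool_pos: [0.4906, -0.2148, 0.0082]
orientation: [180.0, -0.0, -95.9]
force: [-1.1, -0.0, 0.0]
opening: 0.0203
gripper_force: 0.0
```

>>> arm_command(
  steps=[
    {"translation":[-5,0,-35],"rotation":[0,0,0],"claw":20},
    {"translation":[-40,-15,-65],"rotation":[0,0,1],"claw":24},
    {"translation":[-85,-30,-66],"rotation":[0,0,2],"claw":24},
    {"translation":[-130,-45,-66],"rotation":[0,0,3],"claw":24},
    {"translation":[-175,-60,-66],"rotation":[0,0,4.3],"claw":24},
  ],
)

```text
clock: 8.25
tool_pos: [0.5686, -0.0435, 0.075]
orientation: [-180.0, 0.0, -117.6]
force: [1.1, -0.2, 0.4]
opening: 0.0238
gripper_force: 0.0
```

```bash
python3 go.py 603 65 11 -117.5
```

```text
t 8.25 pos [568.6 -43.5  75. ] rpy [-180.     0.  -117.6] F [ 1.1 -0.2  0.4] op 23.8
d [-112.    19.8   64. ] rot [-0.01  0.   -0.01]
```

>>> arm_command(
  steps=[
    {"translation":[-45,8,0],"rotation":[0,0,0],"claw":24},
    {"translation":[-90,16,0],"rotation":[0,0,0],"claw":24},
    {"translation":[-112,20,0],"rotation":[0,0,0],"claw":24},
    {"translation":[-112,20,0],"rotation":[0,0,0],"claw":24},
    {"translation":[-112,20,30],"rotation":[0,0,0],"claw":24},
  ],
)

```text
clock: 8.75
tool_pos: [0.6044, 0.0648, 0.0475]
orientation: [-179.7, 0.3, -117.2]
force: [0.2, 1.3, 0.3]
opening: 0.0243
gripper_force: 0.0
```

>>> arm_command(
  steps=[
    {"translation":[0,0,20],"rotation":[0,0,0],"claw":24},
    {"translation":[0,0,32],"rotation":[0,0,0],"claw":24},
    {"translation":[0,0,34],"rotation":[0,0,0],"claw":24},
    {"translation":[6,0,34],"rotation":[0,0,0],"claw":24},
    {"translation":[14,0,34],"rotation":[0,0,0],"claw":24},
  ],
)

```text
clock: 9.25
tool_pos: [0.596, 0.0504, 0.0115]
orientation: [-179.9, 0.1, -117.3]
force: [0.2, -0.0, 0.5]
opening: 0.0241
gripper_force: 0.1
```

```bash
python3 go.py 490 -150 9 -117.5
python3 - <<'E'
from h import *
p,d=ctrl.snapshot("wrist"); cv2.imwrite("pics/w4.png",p[:,:,::-1])
E
```

```text
t 9.25 pos [596.   50.4  11.5] rpy [-1.799e+02  1.000e-01 -1.173e+02] F [ 0.2 -0.   0.5] op 24.1
d [226.7   2.3   2.2] rot [-0.01  0.01  0.04]
```

View pics/w4.png

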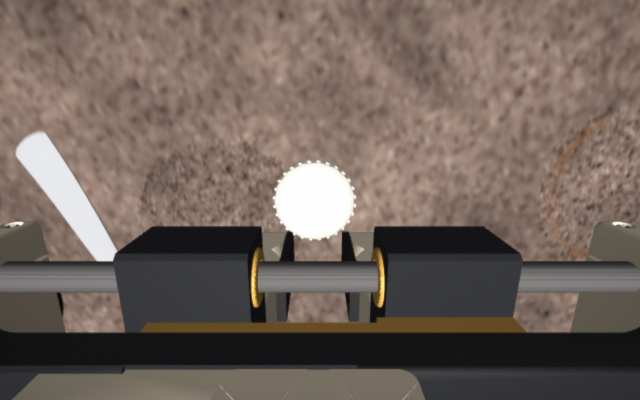

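The large cap is centred between the fingertips at (314,200). Pushing.

>>> arm_command(
  steps=[
    {"translation":[10,0,1],"rotation":[0,0,0],"claw":24},
    {"translation":[24,0,2],"rotation":[0,0,0],"claw":24},
    {"translation":[38,0,2],"rotation":[0,0,0],"claw":24},
    {"translation":[52,0,2],"rotation":[0,0,0],"claw":24},
    {"translation":[66,0,2],"rotation":[0,0,0],"claw":24},
  ],
)

```text
clock: 9.8
tool_pos: [0.5648, -0.0092, 0.0088]
orientation: [-180.0, 0.0, -117.3]
force: [1.5, 1.2, 2.3]
opening: 0.0238
gripper_force: 1.0
```

>>> arm_command(
  steps=[
    {"translation":[14,0,0],"rotation":[0,0,0],"claw":24},
    {"translation":[28,0,0],"rotation":[0,0,0],"claw":24},
    {"translation":[42,0,0],"rotation":[0,0,0],"claw":24},
    {"translation":[56,0,0],"rotation":[0,0,0],"claw":24},
    {"translation":[70,0,0],"rotation":[0,0,0],"claw":24},
  ],
)

```text
clock: 10.3
tool_pos: [0.5326, -0.0712, 0.0086]
orientation: [180.0, -0.0, -117.3]
force: [1.0, 1.4, 2.2]
opening: 0.0242
gripper_force: 1.0
```

>>> arm_command(
  steps=[
    {"translation":[14,0,0],"rotation":[0,0,0],"claw":24},
    {"translation":[28,0,0],"rotation":[0,0,0],"claw":24},
    {"translation":[42,0,0],"rotation":[0,0,0],"claw":24},
    {"translation":[56,0,0],"rotation":[0,0,0],"claw":24},
    {"translation":[70,0,0],"rotation":[0,0,0],"claw":24},
  ],
)

```text
clock: 10.8
tool_pos: [0.5001, -0.1334, 0.0084]
orientation: [180.0, -0.0, -117.3]
force: [1.0, 0.4, 0.2]
opening: 0.0241
gripper_force: 0.4
```

```bash
python3 go.py 481 -178 9 -117.5
```

```text
t 10.8 pos [ 500.1 -133.4    8.4] rpy [ 180.    -0.  -117.3] F [1.  0.4 0.2] op 24.1
d [48.3 -3.5 -0.6] rot [ 0.01 -0.    0.03]
```

>>> arm_command(
  steps=[
    {"translation":[12,-1,-1],"rotation":[0,0,0],"claw":24},
    {"translation":[24,-2,-1],"rotation":[0,0,0],"claw":24},
    {"translation":[35,-3,-1],"rotation":[0,0,0],"claw":24},
    {"translation":[43,-3,-1],"rotation":[0,0,0],"claw":24},
    {"translation":[48,-3,-1],"rotation":[0,0,0],"claw":24},
  ],
)

```text
clock: 11.3
tool_pos: [0.4813, -0.1771, 0.0095]
orientation: [180.0, -0.0, -117.4]
force: [0.5, -0.3, 0.4]
opening: 0.0241
gripper_force: 0.4
```

```bash
python3 go.py 481 -178 9 -117.5
python3 - <<'E'
from h import *
p,d=ctrl.snapshot("wrist"); cv2.imwrite("pics/w5.png",p[:,:,::-1])
E
```

```text
t 11.3 pos [ 481.3 -177.1    9.5] rpy [ 180.    -0.  -117.4] F [ 0.5 -0.3  0.4] op 24.1
d [ 0.9 -0.2  0.5] rot [ 0.   -0.    0.03]
```

View pics/w5.png

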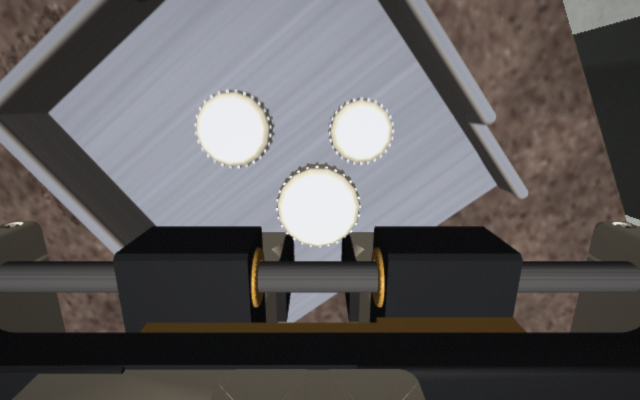

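The large cap at (318,205) is about 50 mm behind the mouth edge, with the other two beyond it. I retract and verify.

>>> arm_command(
  steps=[
    {"translation":[-10,0,0],"rotation":[0,0,0],"claw":24},
    {"translation":[-20,0,-15],"rotation":[0,0,0],"claw":24},
    {"translation":[-40,0,-60],"rotation":[0,0,0],"claw":24},
    {"translation":[-80,0,-90],"rotation":[0,0,0],"claw":24},
    {"translation":[-115,0,-120],"rotation":[0,0,0],"claw":24},
  ],
)

```text
clock: 11.85
tool_pos: [0.5352, -0.0724, 0.1313]
orientation: [-180.0, 0.0, -117.3]
force: [0.9, -0.8, -0.0]
opening: 0.024
gripper_force: 0.0
```

>>> arm_command(
  steps=[
    {"translation":[-20,0,-10],"rotation":[0,0,0],"claw":24},
    {"translation":[-20,0,-10],"rotation":[0,0,0],"claw":24},
    {"translation":[-20,0,-10],"rotation":[0,0,0],"claw":24},
  ],
)

```text
clock: 12.15
tool_pos: [0.5431, -0.0556, 0.1388]
orientation: [179.9, -0.0, -117.3]
force: [-1.4, -0.2, -0.5]
opening: 0.0242
gripper_force: 0.0
```

Run:
```python
from h import *
p,d=ctrl.snapshot("wrist")
c=ctrl.calibration("wrist");f=200/np.tan(np.radians(c["vertical_fov"])/2);o=ctrl.get_obs();print(o["clock"],o["tool_pos"])
T=np.eye(4);T[:3,:3]=R.from_euler("xyz",o["orientation"],degrees=True).as_matrix();T[:3,3]=o["tool_pos"];M=T@np.array(c["hand_eye"])
g=cv2.inRange(p,(225,225,215),(255,255,255));n,l,s,q=cv2.connectedComponentsWithStats(g)
for i in range(1,n):
    if s[i,4]>300:
        r=M[:3,:3]@[(q[i][0]-c["cx"])/f,(q[i][1]-c["cy"])/f,1];P=M[:3,3]+r*(.021-M[2,3])/r[2];e=P[:2]-[.461,-.150]
        print(q[i].round(),s[i,4],P.round(3),"from mouth, lateral mm",(1000*np.array([e@[.156,-.988],e@[.988,.156]])).round())
t,_=ctrl.snapshot("top"); cv2.imwrite("pics/f.png",np.vstack([p[:,:,::-1][:220],t[80:290,:,::-1]]))
```

```text
12.2 [ 0.54255439 -0.05629719  0.13841109]
[601. 167.] 2103 [0.322 0.033 0.021] from mouth, lateral mm [-203. -108.]
[ 68. 245.] 1367 [ 0.76  -0.114  0.021] from mouth, lateral mm [ 11. 301.]
[ 76. 303.] 685 [ 0.79  -0.064  0.021] from mouth, lateral mm [-33. 338.]
```

View pics/f.png

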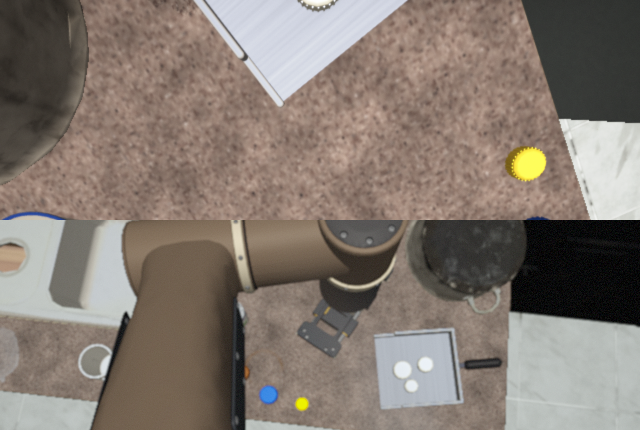

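The top view shows all three caps well inside the pan, at (402,369), (425,364) and (411,385) in the stacked picture. The nearest is about 45 mm behind the mouth. The gripper is clear, so I hand the job in.

```bash
python3 -c "
from plant import ctrl
print(ctrl.close_job())"
```

```text
the job is handed in; nothing more can be done
None
```

I pushed all three white caps into the crumb pan, none picked up, and handed the job in at about 12 s; the last top view showed them well inside the pan, but the hand-in returned no verdict and the arm hid the tin, jar and fork from that view, though no push went near them.

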